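Find the recalled sample holder and quarantine it

ROBOT

A 7-joint arm with a two-finger parallel gripper is mounted at the origin on the work surface. World frame = base frame: x ahead of the robot, y to its left, z up, the work surface at z = 0. Lengths are in m, angles in rad, forces in N, time in s.
With the tool pointing down it reaches from about 0.425 to 1.025 m from the base axis. Payload 9.4 kg.
Tool frame: the origin (TCP) lies between the finger pads; the fingertips stand 22 mm ahead of it and the grasp point (between the pads) lies 3 mm ahead of it; z points along the fingers, y is the line along which they close (so a half turn about z gives the same grasp; the last joint's range is limited). The gripper opens to 85 mm and grips with 20 to 120 N. Pads are 22 mm wide; open, the fingers measure 114 mm over their backs; the gripper's body (76 mm by 85 mm) begins 54 mm behind the grasp point. The pads swing forward as they close: fully open they stand 13 mm farther back than shut.
Start: joints at [-1.357, 0.599, -0.003, 1.599, 0.002, 0.943, -0.08], TCP at [0.208, 0.695, 0.253] pointing down, gripper open.
Joint ranges: [-2.57, 2.57], [-0.35, 1.97], [-1.29, 1.29], [0.11, 2.56], [-1.05, 4.19], [0.11, 1.86], [-2.63, 2.63]. Speed limits (rad/s): [2.22, 2.22, 3.01, 3.01, 3.14, 3.14, 3.14].

INTERFACE

Orientations are given as a rotation vector (axis times angle).
In Python, from rig import manip gives the robot as it stands.
- The arm moves only by the tool arm_command, never from a script. Its argument "plan" is text: rows parted by semicolons, each of 7 numbers parted by spaces: the shift along the tool's x, y, z in mm, then the turn, a rotation vector about the tool's x, y, z in rad, then the opening, from 0 (shut) to 1 (fully open). A call has exactly 10 rows; each row is the pose to reach, as a shift and turn from the pose commanded when the call began, along the tool's axes at that moment; what a row does not reach only later rows make up. A row lasts 1/10 s, in which the tool goes at most 50 mm and 8.59 degrees, less where a joint would pass 70% of its speed; a pose out of reach is approached as far as the arm can. A call with a gripper value outside its range is refused whole. The fingers move at their own pace and stop on an object; the grip force is fixed at half the most. Time passes only in rows, so rows that repeat a pose let the fingers close, or fill a call up. It gives the time, the measured TCP pose, the force, the opening and the grip force at its end, in the units of the state.
- manip.read_state(): the state, without advancing time (a new reading comes with each control period).
- manip.capture(name): name is "scene" or "top" or "wrist"; returns a dict with "image" (400x640x3 uint8, red, green, blue), "fx", "fy", "cx", "cy" (pixels), "eye" and "attitude" of the camera in the world. Camera axes: x right, y down, z forward; pixel columns grow to the right and rows downward; lengths in m; the calibration is good to about 2 mm. A picture is of the moment at which its call begins. There is no depth.
- manip.close_job(): hands the job in; it is judged then, once.
The state is a dict: "time": time; "joint_positions": joint angles; "joint_vel": joint speeds; "joint_torque": joint torques, N m; "tool_pos": TCP position; "tool_rot": TCP orientation; "contact_force": force on the tool from outside, world axes, zero at the start; "moment": the same for the moment, N m; "grip_width": finger opening in m; "grasp_force": force on a finger pad.
Only numpy, scipy, OpenCV 4.12 (cv2) and the standard library are available. Lean on these libraries where they do the work, as an engineer would, in place of code of your own. Each camera call takes 0.05 s, during which the arm holds its last target. There are 200 camera calls.

TASK

One of the three look-alike sample holders on the counter has a yellow recall disc in its underside; the other two have grey ones. Turn the holders up to look underneath until you find it, then set that one down (do not drop it) well inside the steel tray, lying flat and upside down with its yellow disc facing up; leave the other two on the counter, any way up and clear of the tray, and do not disturb the marker, the tape measure and the caliper.

Things in the scene. Friction and masses are not known exactly. Their poses are not given: they have to be found in the camera images.
- holder_a_mid (a point): Sample holder: flat-sided dark teal block 48 (its x) by 40 (y) by 30 mm high (z), about 90 g, pale blue cap sunk in its top; stable on any face. This point is its centre; z runs underside to top. Starts top up. A captive 30 mm disc shows in a 24 mm window, 2.5 mm deep, mid-underside: yellow (recall_disc) in one of the three holders, a random one, grey (plain_disc) in the others.
- holder_b_mid (a point): Same as holder_a_mid, for the second look-alike holder.
- holder_c_mid (a point): Same as holder_a_mid, for the third look-alike holder.
- tray_floor (a point): Open steel tray fixed to the counter, outside 170 mm (its x) by 160 mm (its y), walls 3 mm thick, rim 15 mm above the counter. This point is the centre of its inner floor, 3 mm above the counter.
- marker: White felt marker with blue cap, 140 mm long along x, 15 mm high, lying on the counter; bystander. Origin on the counter under it, 5 mm from its middle.
- tape: Round white tape measure, 52 mm across, 20 mm high, with a steel end tab to its -x side reaching 36 mm from the axis; bystander. Origin at the centre of its underside.
- caliper: Black caliper lying flat, 160 mm long along x, up to 12 mm high, jaws reaching 52 mm to its -y side; bystander. Origin on the counter under the middle of its beam.
There are look-alikes about, which are no part of the job. What is shaped like the part that bears holder_c_mid but green is not meant.

How it is judged:
By the outcome, as a careful person would: the job done as asked, in the order asked, and still so for the second after the job is handed in, with the robot touching nothing.
It also fails if it takes over 72 s, if anything falls off the work surface, if the arm or the gripper's body presses on something with over 40 N, if the wrist force passes 120 N, or if a joint passes its speed limit or range.

## Working session

There is one attempt and no reset: what is moved stays moved. The work goes in short steps, Python scripts to look and compute and a tool call to move; the robot and the scene stay as the last step left them, time stands still between calls to the robot, and variables do not carry over. Pictures are saved under pics/ and viewed, at most 10 in all, crops included, and the job is handed in when it is done.

Besides the shell and the picture viewer there is one more tool, called after "Call:" by a JSON object that holds its "api" and its "payload". arm_command: Moves the arm, as the interface text tells. Its arguments: {"type":"object","properties":{"plan":{"type":"string"}},"required":["plan"]}

```bash
mkdir -p pics; ls; python3 - <<'E'
from rig import manip
import cv2
for n in("scene","top"):
    c=manip.capture(n); cv2.imwrite(f"pics/{n}0.png",c["image"][:,:,::-1])
    print(n,c["fx"],c["fy"],c["cx"],c["cy"],c["eye"],c["attitude"])
s=manip.read_state();print(s["tool_pos"],s["tool_rot"],s["grip_width"],s["time"])
E
```

```text
pics
scene 385.05289823918577 385.05289823918577 319.924763770722 203.4439853361847 [1.24938946 0.36420964 0.5158827 ] [-1.21306016 -2.06449989  1.12440688]
top 498.8301987072915 498.8301987072915 320.8146627697667 194.36927641632204 [0.44850741 0.01709458 1.16448184] [-2.11126829  2.1690847  -0.22031003]
[0.20773903 0.69418884 0.25250198] [-4.54980821e-01 -3.10838606e+00  2.23990759e-03] 0.08543053619312456 0.1
```

View pics/top0.png

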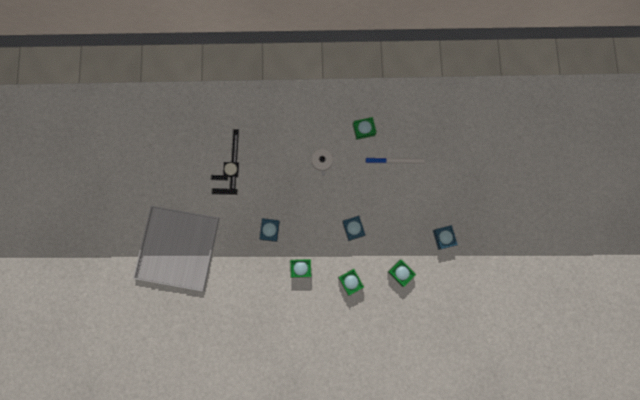

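View pics/scene0.png

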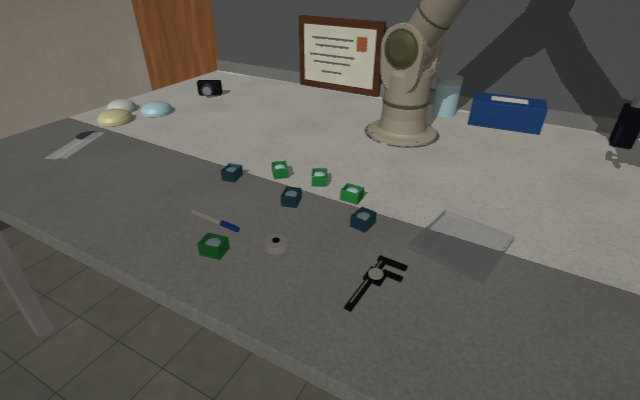

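The top view shows three teal holders at (270,230), (354,228) and (445,237). Green look-alikes are at (365,128), (301,269), (351,282) and (402,273), so those are out. The tray is at (177,250), caliper (232,165), tape (322,159) and marker (395,160). The scene view shows the same teal holders at (363,219), (291,196) and (232,172).

```bash
cat > h.py <<'E'
from rig import manip
import numpy as np, cv2
from scipy.spatial.transform import Rotation as R
def ray(c,u,v,z):
    d=R.from_rotvec(c["attitude"]).apply([(u-c["cx"])/c["fx"],(v-c["cy"])/c["fy"],1]); e=np.array(c["eye"])
    return e+d*(z-e[2])/d[2]
def teal(c):
    h=cv2.cvtColor(c["image"],cv2.COLOR_RGB2HSV)
    m=cv2.inRange(h,(93,60,25),(112,255,140))
    m=cv2.morphologyEx(m,cv2.MORPH_CLOSE,np.ones((3,3),np.uint8))
    return [k for k in cv2.findContours(m,cv2.RETR_EXTERNAL,cv2.CHAIN_APPROX_NONE)[0] if cv2.contourArea(k)>120]
def box(c,k,z):
    P=np.array([ray(c,*p[0],z)[:2] for p in cv2.convexHull(k)])*1000
    return cv2.minAreaRect(P.astype(np.float32))
def proj(c,p):
    q=R.from_rotvec(c["attitude"]).inv().apply(np.array(p)-c["eye"]); return c["cx"]+c["fx"]*q[0]/q[2],c["cy"]+c["fy"]*q[1]/q[2]
E
python3 - <<'E'
from h import *
c=manip.capture("top")
for k in teal(c):
    print(cv2.boundingRect(k),cv2.contourArea(k),box(c,k,.03))
for n,u,v,z in[("t",152,207,.015),("t",219,217,.015),("t",204,292,.015),("t",136,284,.015),("tape",322,159,.02),("mk",366,160,.01),("mk",423,161,.01),("cal",236,130,.005),("cal",213,191,.005),("g",301,269,.03),("g",351,282,.03),("g",402,273,.03),("g",365,128,.03)]:
    print(n,ray(c,u,v,z).round(3))
im=c["image"][200:300,240:480]; cv2.imwrite("pics/crop1.png",cv2.resize(im,None,fx=3.3,fy=3.3,interpolation=cv2.INTER_CUBIC)[:,:,::-1])
E
```

```text
(434, 226, 23, 23) 345.0 ((546.0515747070312, -298.0350646972656), (45.43367004394531, 44.51862335205078), 11.175680160522461)
(260, 219, 19, 22) 314.0 ((574.2701416015625, 103.5954818725586), (38.33588790893555, 46.841270446777344), 82.12030792236328)
(343, 216, 22, 24) 309.0 ((573.3119506835938, -89.02552032470703), (46.11796188354492, 38.68537902832031), 15.98099136352539)
t [0.635 0.374 0.015]
t [0.608 0.22  0.015]
t [0.438 0.252 0.015]
t [0.461 0.404 0.015]
tape [ 0.739 -0.022  0.02 ]
mk [ 0.737 -0.128  0.01 ]
mk [ 0.731 -0.264  0.01 ]
cal [0.819 0.182 0.005]
cal [0.671 0.236 0.005]
g [0.483 0.033 0.03 ]
g [ 0.451 -0.079  0.03 ]
g [ 0.468 -0.195  0.03 ]
g [ 0.81  -0.126  0.03 ]
```

View pics/crop1.png

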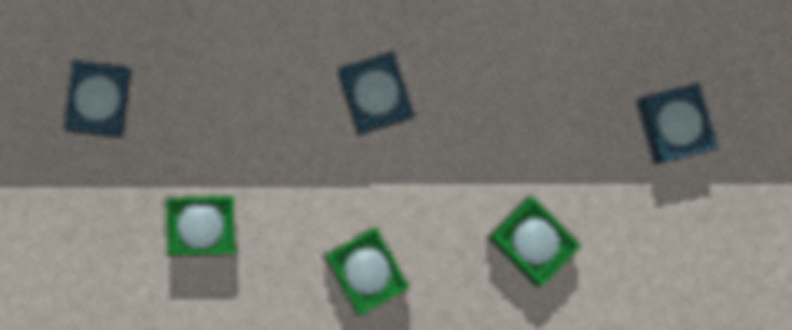

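The crop confirms the three dark teal blocks with pale caps are the wanted holders. Their long axes run roughly along world x, and the green ones are excluded. The plan is to grip each holder with the tool tilted back 45°, lift, then swing it forward 90° so the underside faces the scene camera.

```bash
cat >> h.py <<'E'
def pose(a,t):
    a=np.radians(a); R0=np.array([[-np.cos(a),-np.sin(a),0],[-np.sin(a),np.cos(a),0],[0,0,-1]]).T
    return R.from_matrix(R0)*R.from_euler("y",t,degrees=True)
def goto(p,a,t,s=None):
    "shift mm + rotvec in tool axes from now (or from given (pos,R)) to world pose"
    if s is None: st=manip.read_state(); s=(np.array(st["tool_pos"]),R.from_rotvec(st["tool_rot"]))
    T=pose(a,t); d=s[1].inv().apply((np.array(p)-s[0])*1000); r=(s[1].inv()*T).as_rotvec()
    print(d.round(1),r.round(3)); return np.array(p),T
E
python3 - <<'E'
from h import *
goto([.574,.104,.2],-8,0)
goto([.574,.104,.2],-8,45)
E
```

```text
[-520.  -460.4   53.2] [-0.001  0.    -0.151]
[-520.  -460.4   53.2] [ 0.058  0.784 -0.144]
```

Call:
{"api": "arm_command", "payload": {"plan": "-50 -46 5 0 0 -0.015 1; -100 -92 10 0 0 -0.03 1; -150 -138 15 0 0 -0.045 1; -200 -184 20 0 0 -0.06 1; -250 -230 25 0 0 -0.075 1; -300 -270 30 0 0 -0.09 1; -350 -315 35 0 0 -0.1 1; -400 -360 40 0 0 -0.12 1; -460 -410 45 0 0 -0.135 1; -520 -460 53 0 0 -0.15 1"}}

```text
time: 1.15
tool_pos: [0.469, 0.2676, 0.2161]
tool_rot: [0.22, 3.134, 0.0]
contact_force: [0.7, 0.2, -0.0]
grip_width: 0.0854
grasp_force: 0.0
```

```bash
python3 - <<'E'
from h import *
s=manip.read_state();print(s["tool_pos"],s["joint_positions"])
goto([.574,.104,.11],-8,45)
E
```

```text
[0.46901791 0.26758296 0.21606177] [-0.58703551  0.42845948 -0.05028419  2.05902607  0.03440531  0.65469777
  0.77080363]
[-126.8 -147.4  106.1] [ 0.     0.786 -0.   ]
```

Call:
{"api": "arm_command", "payload": {"plan": "-25 -30 15 0 0.08 0 1; -50 -60 30 0 0.16 0 1; -75 -90 45 0 0.24 0 1; -100 -120 65 0 0.32 0 1; -126 -147 85 0 0.4 0 1; -126 -147 100 0 0.48 0 1; -126 -147 106 0 0.56 0 1; -126 -147 106 0 0.65 0 1; -126 -147 106 0 0.72 0 1; -126 -147 106 0 0.785 0 1"}}

```text
time: 2.15
tool_pos: [0.5726, 0.1059, 0.1095]
tool_rot: [-0.166, -2.348, -0.069]
contact_force: [0.2, 0.2, -1.7]
grip_width: 0.0851
grasp_force: 0.0
```

```bash
python3 - <<'E'
from h import *
c=manip.capture("wrist"); cv2.imwrite("pics/w1.png",c["image"][:,:,::-1])
s=manip.read_state();print(s["tool_pos"],s["joint_positions"])
for k in teal(c): print(cv2.boundingRect(k),box(c,k,.03))
goto([.574,.104,.027],-8,45)
E
```

```text
[0.57253216 0.10545149 0.10828782] [-0.0855252   0.93085546 -0.14483809  1.5469333  -0.13869641  1.42346169
  1.28506871]
(0, 316, 59, 60) ((556.9356689453125, -70.18991088867188), (36.26525115966797, 28.514127731323242), 39.86601257324219)
(284, 283, 66, 80) ((574.5712890625, 104.5442123413086), (38.986671447753906, 46.39765930175781), 81.8763656616211)
[-59.1  -1.2  55.9] [ 0.001 -0.007 -0.002]
```

Call:
{"api": "arm_command", "payload": {"plan": "-10 -1 10 0 0 0 1; -20 -1 19 0 0 0 1; -30 -1 28 0 0 0 1; -40 -1 38 0 0 0 1; -50 -1 47 0 0 0 1; -58 -1 56 0 0 0 1; -58 -1 56 0 0 0 1; -58 -1 56 0 0 0 0; -58 -1 56 0 0 0 0; -58 -1 56 0 0 0 0"}}

```text
time: 3.2
tool_pos: [0.5741, 0.1051, 0.0302]
tool_rot: [-0.166, -2.353, -0.069]
contact_force: [-0.7, 0.4, -0.4]
grip_width: 0.0437
grasp_force: 0.0
```

Call:
{"api": "arm_command", "payload": {"plan": "0 0 0 0 0 0 0; 0 0 0 0 0 0 0; 0 0 0 0 0 0 0; 0 0 0 0 0 0 0; 14 0 -14 0 0 0 0; 35 0 -35 0 0 0 0; 70 0 -70 0 0 0 0; 105 0 -105 0 -0.08 0 0; 140 0 -140 0 -0.2 0 0; 175 0 -175 0 -0.34 0 0"}}

```text
time: 4.2
tool_pos: [0.5738, 0.1048, 0.2795]
tool_rot: [-0.191, -2.696, -0.043]
contact_force: [1.4, 0.5, 0.4]
grip_width: 0.0387
grasp_force: 60.3
```

```bash
python3 - <<'E'
from h import *
s=manip.read_state();print(s["tool_pos"],s["grip_width"])
goto([.574,.104,.33],-8,-45)
E
```

```text
[0.57375834 0.10477336 0.27947593] 0.03866590877032831
[ 21.2  -0.7 -45.9] [ 0.    -1.225 -0.002]
```

Call:
{"api": "arm_command", "payload": {"plan": "10 0 -20 0 -0.12 0 0; 20 0 -45 0 -0.26 0 0; 20 0 -45 0 -0.4 0 0; 20 0 -45 0 -0.54 0 0; 20 0 -45 0 -0.68 0 0; 20 0 -45 0 -0.82 0 0; 20 0 -45 0 -0.96 0 0; 20 0 -45 0 -1.1 0 0; 20 0 -45 0 -1.225 0 0; 20 0 -45 0 -1.225 0 0"}}

```text
time: 5.2
tool_pos: [0.5825, 0.0912, 0.3285]
tool_rot: [0.202, 2.476, -0.117]
contact_force: [0.2, 0.7, -0.2]
grip_width: 0.0389
grasp_force: 60.4
```

```bash
cat >> h.py <<'E'
def look(name):
    c=manip.capture("scene"); s=manip.read_state(); print(s["tool_pos"],s["tool_rot"],s["joint_positions"].round(2) if hasattr(s["joint_positions"],"round") else s["joint_positions"])
    u,v=map(int,proj(c,s["tool_pos"])); im=c["image"][max(v-50,0):v+50,max(u-60,0):u+60]
    cv2.imwrite(name,cv2.resize(im,None,fx=4,fy=4,interpolation=cv2.INTER_CUBIC)[:,:,::-1])
    y=cv2.inRange(cv2.cvtColor(c["image"],cv2.COLOR_RGB2HSV),(20,120,60),(35,255,255))[max(v-50,0):v+50,max(u-60,0):u+60]
    print("px",u,v,"yellow",cv2.countNonZero(y))
E
python3 - <<'E'
from h import *
look("pics/s1.png")
goto([.61,.104,.024],-8,-45)
E
```

```text
[0.58220446 0.09117495 0.32790381] [ 0.20249698  2.47295101 -0.11792901] [-0.79  0.23  0.41  2.27  1.23  0.3  -0.14]
px 365 78 yellow 0
[166.8  28.1 254.3] [-0.05  -0.123 -0.004]
```

View pics/s1.png

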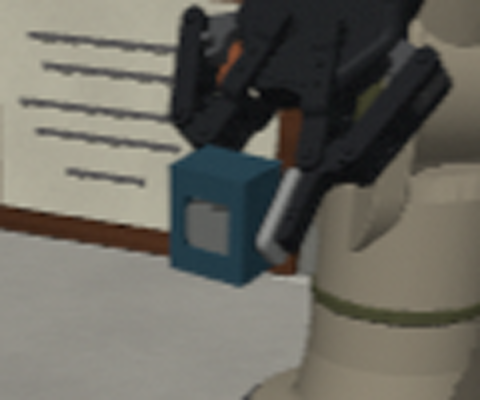

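The crop shows the underside with a grey disc at about (207,225), so this is not the recalled holder. The forward tilt ran into a limit, so I'll put it back. On later grips I'll tilt back further at the start.

```bash
python3 - <<'E'
from h import *
s=goto([.574,.104,.13],-8,45)
goto([.574,.104,.031],-8,45,s)
E
```

```text
[129.7  18.1 149.2] [-0.036  1.448 -0.041]
[-70.   0.  70.] [0. 0. 0.]
```

Call:
{"api": "arm_command", "payload": {"plan": "10 2 10 0 0.14 0 0; 20 4 25 0 0.28 0 0; 35 6 40 -0.01 0.42 -0.01 0; 50 8 55 -0.02 0.56 -0.02 0; 65 10 70 -0.02 0.7 -0.02 0; 80 12 85 -0.03 0.85 -0.03 0; 95 14 105 -0.03 1 -0.03 0; 110 16 125 -0.036 1.15 -0.04 0; 130 18 149 -0.036 1.3 -0.04 0; 130 18 149 -0.036 1.448 -0.041 0"}}

```text
time: 6.25
tool_pos: [0.5726, 0.1045, 0.1282]
tool_rot: [-0.172, -2.492, -0.061]
contact_force: [-0.2, 0.4, -0.7]
grip_width: 0.0389
grasp_force: 60.5
```

```bash
python3 - <<'E'
from h import *
print(manip.read_state()["tool_pos"]);goto([.574,.104,.030],-8,45)
E
```

```text
[0.57260287 0.10452285 0.12816565]
[-60.2  -0.6  77.6] [0.002 0.14  0.003]
```

```bash
python3 - <<'E'
from h import *
for i in range(3): manip.capture("wrist")
print(manip.read_state()["tool_pos"]);goto([.574,.104,.031],-8,45)
E
```

```text
[0.5742147  0.10392793 0.12810654]
[-57.5   0.   78.3] [ 0.001  0.149 -0.   ]
```

Call:
{"api": "arm_command", "payload": {"plan": "-5 0 10 0 0.1 0 0; -15 0 22 0 0.149 0 0; -25 0 35 0 0.149 0 0; -35 0 50 0 0.149 0 0; -45 0 62 0 0.149 0 0; -52 0 70 0 0.149 0 0; -55 0 75 0 0.149 0 0; -57 0 77 0 0.149 0 0; -58 0 78 0 0.149 0 0; -58 0 79 0 0.149 0 0"}}

```text
time: 7.4
tool_pos: [0.5738, 0.1036, 0.0319]
tool_rot: [-0.165, -2.354, -0.062]
contact_force: [0.2, -1.0, -1.1]
grip_width: 0.0389
grasp_force: 60.5
```

```bash
python3 - <<'E'
from h import *
manip.capture("wrist");s=manip.read_state()
print(s["tool_pos"],s["contact_force"]);goto([.574,.104,.029],-8,45)
E
```

```text
[0.57358867 0.10352346 0.03182985] [-0.21888456  0.37631024 -0.77641262]
[-2.2  0.5  1.8] [-0.004  0.003 -0.002]
```

Call:
{"api": "arm_command", "payload": {"plan": "-1 0 1 0 0 0 0; -2 0 2 0 0 0 0; -2.5 0 2.5 0 0 0 0; -2.5 0 2.5 0 0 0 0.2; -2.5 0 2.5 0 0 0 1; -2.5 0 2.5 0 0 0 1; -2.5 0 2.5 0 0 0 1; 5 0 -20 0 0 0 1; 30 0 -50 0 0 0 1; 60 0 -90 0 0.1 0 1"}}

```text
time: 8.45
tool_pos: [0.5931, 0.1016, 0.1395]
tool_rot: [-0.156, -2.252, -0.068]
contact_force: [-0.3, 1.2, -0.2]
grip_width: 0.0856
grasp_force: 0.0
```

```bash
python3 - <<'E'
from h import *
manip.capture("wrist");c=manip.capture("top");s=manip.read_state()
print(s["tool_pos"],s["contact_force"],s["grip_width"]);goto([.577,-.089,.13],16,60)
E
```

```text
[0.59702309 0.10101801 0.14220144] [ 0.83453958  0.78445546 -0.8743423 ] 0.0855775151477838
[ -13.9 -190.9    3.1] [ 0.343  0.164 -0.241]
```

Call:
{"api": "arm_command", "payload": {"plan": "-2 -30 0 0.05 0.02 -0.04 1; -4 -60 0 0.1 0.05 -0.08 1; -6 -90 1 0.15 0.08 -0.12 1; -8 -120 2 0.2 0.1 -0.16 1; -10 -150 2 0.27 0.13 -0.2 1; -12 -175 3 0.343 0.164 -0.241 1; -14 -191 3 0.343 0.164 -0.241 1; -14 -191 3 0.343 0.164 -0.241 1; -14 -191 3 0.343 0.164 -0.241 1; -14 -191 3 0.343 0.164 -0.241 1"}}

```text
time: 9.55
tool_pos: [0.5748, -0.0882, 0.126]
tool_rot: [0.292, -2.076, 0.169]
contact_force: [-0.1, 0.1, -0.1]
grip_width: 0.0856
grasp_force: 0.0
```

```bash
python3 - <<'E'
from h import *
c=manip.capture("wrist");s=manip.read_state()
for k in teal(c): print(cv2.boundingRect(k),box(c,k,.03))
print(s["tool_pos"],np.round(s["joint_positions"],2));goto([.577,-.088,.027],16,60)
E
```

```text
(286, 323, 63, 44) ((564.572021484375, -92.25077819824219), (26.970178604125977, 38.91732406616211), 15.9636869430542)
(33, 224, 93, 70) ((550.9750366210938, -287.24957275390625), (60.15663528442383, 60.117347717285156), 12.17600154876709)
(539, 0, 101, 25) ((-162.673095703125, 253.90188598632812), (125.31023406982422, 218.96536254882812), 16.06488609313965)
[ 0.57475257 -0.08813505  0.12604993] [ 0.07  1.03 -0.23  1.44  0.3   1.76  1.57]
[-87.   -0.5  47.4] [-0.001 -0.002  0.   ]
```

Call:
{"api": "arm_command", "payload": {"plan": "-15 -0.5 8 0 0 0 1; -30 -0.5 16 0 0 0 1; -45 -0.5 24 0 0 0 1; -60 -0.5 32 0 0 0 1; -75 -0.5 40 0 0 0 1; -87 -0.5 47 0 0 0 1; -87 -0.5 47 0 0 0 0.5; -87 -0.5 47 0 0 0 0; -87 -0.5 47 0 0 0 0; -87 -0.5 47 0 0 0 0"}}

```text
time: 10.6
tool_pos: [0.5775, -0.0889, 0.0278]
tool_rot: [0.292, -2.076, 0.171]
contact_force: [0.8, 0.6, 1.4]
grip_width: 0.0391
grasp_force: 60.2
```

Call:
{"api": "arm_command", "payload": {"plan": "0 0 0 0 0 0 0; 0 0 0 0 0 0 0; 0 0 0 0 0 0 0; 9 0 -5 0 0 0 0; 30 0 -17 0 -0.05 0 0; 65 0 -37 0 -0.12 0 0; 105 0 -62 0 -0.24 0 0; 150 0 -87 0 -0.38 0 0; 190 0 -110 0 -0.52 0 0; 230 0 -133 0 -0.66 0 0"}}

```text
time: 11.6
tool_pos: [0.5779, -0.0883, 0.2955]
tool_rot: [0.386, -2.734, 0.078]
contact_force: [0.4, -0.9, -0.8]
grip_width: 0.0393
grasp_force: 60.3
```

```bash
python3 - <<'E'
from h import *
manip.capture("wrist");s=manip.read_state();print(s["tool_pos"],s["grip_width"],s["grasp_force"],np.round(s["joint_positions"],2))
goto([.63,-.07,.40],16,-30)
goto([.63,-.07,.35],5,-30)
E
```

```text
[ 0.5787621 -0.089429   0.3052634] 0.03895239913239739 60.42625665664673 [ 0.23  0.54 -0.36  1.65  0.25  1.35  1.63]
[ -17.     3.9 -108. ] [-0.008 -0.89  -0.   ]
[-35.    4.2 -61.4] [ 0.008 -0.886  0.198]
```

Call:
{"api": "arm_command", "payload": {"plan": "-3 0 -15 0 -0.14 0 0; -6 1 -30 0 -0.28 0 0; -10 2 -50 0 -0.42 0 0; -12 3 -65 0 -0.56 0 0; -15 4 -80 0 -0.7 0 0; -17 4 -95 0 -0.84 0 0; -17 4 -108 0 -0.89 0 0; -17 4 -108 0 -0.89 0 0; -17 4 -108 0 -0.89 0 0; -17 4 -108 0 -0.89 0 0"}}

```text
time: 12.65
tool_pos: [0.6314, -0.0687, 0.3853]
tool_rot: [-0.371, 2.622, 0.094]
contact_force: [-0.1, -1.2, -0.5]
grip_width: 0.0391
grasp_force: 60.5
```

```bash
python3 - <<'E'
from h import *
look("pics/s2.png")
goto([.63,-.09,.035],16,-30)
goto([.54,.32,.1],-10,-30)
E
```

```text
[ 0.63156409 -0.06845079  0.38534736] [-0.37121746  2.6212519   0.09438485] [ 0.56  0.27 -0.57  1.95 -0.02  0.49  1.91]
px 275 41 yellow 180
[173.8 -20.3 304.3] [ 0.001 -0.026  0.002]
[118.7 398.6 260.3] [ 0.223 -0.026  0.398]
```

View pics/s2.png

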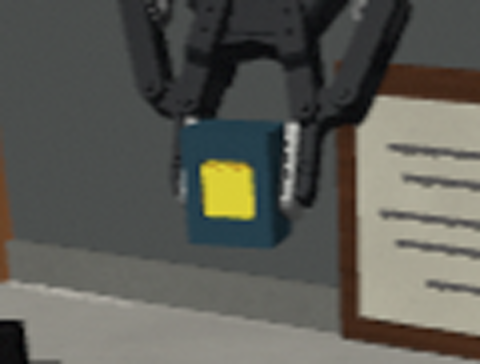

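The crop shows a yellow disc at about (228,190), so this is the recalled holder. I'll stand it on its end on the counter, regrip it, and turn it another 90° into the tray.

```bash
python3 - <<'E'
from h import *
s=goto([.60,-.11,.08],16,-30)
goto([.60,-.11,.032],16,-30,s)
E
```

```text
[182.5 -31.2 248.3] [ 0.001 -0.026  0.002]
[24.   0.  41.6] [0. 0. 0.]
```

Call:
{"api": "arm_command", "payload": {"plan": "20 -3 28 0 -0.01 0 0; 42 -7 56 0 -0.02 0 0; 64 -11 84 0 -0.026 0 0; 86 -15 112 0 -0.026 0 0; 108 -19 140 0 -0.026 0 0; 130 -23 168 0 -0.026 0 0; 150 -26 200 0 -0.026 0 0; 168 -29 228 0 -0.026 0 0; 180 -31 244 0 -0.026 0 0; 182 -31 248 0 -0.026 0 0"}}

```text
time: 13.7
tool_pos: [0.584, -0.1078, 0.1655]
tool_rot: [-0.391, 2.686, 0.068]
contact_force: [-0.6, -0.4, -1.1]
grip_width: 0.0393
grasp_force: 61.1
```

```bash
python3 - <<'E'
from h import *
manip.capture("wrist");manip.capture("wrist");s=manip.read_state();print(s["tool_pos"],np.round(s["joint_positions"],2))
goto([.60,-.11,.031],16,-30)
E
```

```text
[ 0.58312089 -0.10838714  0.16448626] [ 0.67  0.59 -0.7   2.22  1.38  0.21  0.66]
[ 41.   -4.9 128.1] [-0.007 -0.096  0.011]
```

```bash
python3 - <<'E'
from h import *
s=goto([.62,-.10,.18],-95,-30)
E
```

```text
[-40.8  -2.5   1.5] [ 0.884 -0.053  1.732]
```

Call:
{"api": "arm_command", "payload": {"plan": "-10 0 0 0.066 -0.004 0.13 0; -20 -1 0 0.132 -0.008 0.26 0; -30 -2 1 0.199 -0.012 0.39 0; -41 -2.5 1.5 0.265 -0.016 0.52 0; -41 -2.5 1.5 0.33 -0.02 0.65 0; -41 -2.5 1.5 0.398 -0.024 0.78 0; -41 -2.5 1.5 0.464 -0.028 0.91 0; -41 -2.5 1.5 0.53 -0.032 1.04 0; -41 -2.5 1.5 0.597 -0.036 1.17 0; -41 -2.5 1.5 0.663 -0.04 1.3 0"}}

```text
time: 14.8
tool_pos: [0.6197, -0.0972, 0.1826]
tool_rot: [1.456, 2.28, -0.399]
contact_force: [0.7, 0.0, -0.4]
grip_width: 0.0389
grasp_force: 61.2
```

```bash
python3 - <<'E'
from h import *
manip.capture("wrist");manip.capture("wrist");s=manip.read_state();print(s["tool_pos"],np.round(s["joint_positions"],2))
s=goto([.62,-.10,.10],-95,-30)
s=goto([.62,-.10,.03],-95,-30,s)
E
```

```text
[ 0.62143116 -0.09626132  0.18243914] [ 0.2   0.61 -0.54  2.04  1.15  0.9  -0.72]
[37.1 -1.2 73.7] [ 0.237 -0.018  0.463]
[35.   0.  60.6] [0. 0. 0.]
```

Call:
{"api": "arm_command", "payload": {"plan": "4 0 8 0.06 0 0.12 0; 8 0 16 0.12 0 0.24 0; 12 -1 24 0.18 -0.01 0.36 0; 16 -1 34 0.237 -0.018 0.463 0; 22 -1 44 0.237 -0.018 0.463 0; 28 -1 56 0.237 -0.018 0.463 0; 34 -1 67 0.237 -0.018 0.463 0; 37 -1 73 0.237 -0.018 0.463 0; 37 -1 73.7 0.237 -0.018 0.463 0; 37 -1 73.7 0.237 -0.018 0.463 0"}}

```text
time: 15.9
tool_pos: [0.6196, -0.1036, 0.1003]
tool_rot: [2.014, 1.846, -0.541]
contact_force: [-0.6, -0.8, -1.3]
grip_width: 0.0391
grasp_force: 61.3
```

```bash
python3 - <<'E'
from h import *
manip.capture("wrist");s=manip.read_state();print(s["tool_pos"],np.round(s["joint_positions"],2))
s=goto([.62,-.10,.0285],-95,-30)
E
```

```text
[ 0.61978399 -0.10352237  0.1005493 ] [ 0.11  0.78 -0.44  1.93  1.01  1.   -1.12]
[39.3 -0.3 60.5] [ 0.003  0.003 -0.001]
```

Call:
{"api": "arm_command", "payload": {"plan": "6 0 10 0 0 0 0; 12 0 20 0 0 0 0; 18 0 31 0 0 0 0; 24 0 42 0 0 0 0; 30 0 52 0 0 0 0; 34 0 59 0 0 0 0; 35 0 61 0 0 0 0; 36 0 62 0 0 0 0; 36 0 62 0 0 0 0; 36 0 62 0 0 0 0"}}

```text
time: 16.95
tool_pos: [0.6202, -0.1036, 0.029]
tool_rot: [2.015, 1.845, -0.54]
contact_force: [0.2, 0.3, -0.0]
grip_width: 0.0387
grasp_force: 61.5
```

```bash
python3 - <<'E'
from h import *
manip.capture("wrist");s=manip.read_state();print(s["tool_pos"],s["contact_force"],s["moment"])
s=goto([.62,-.1035,.0285],-95,-30)
E
```

```text
[ 0.62017444 -0.10361481  0.02902186] [ 0.22336726 -0.69306673 -1.36632417] [ 0.682441   -0.04807479 -0.02599003]
[ 0.3 -0.2  0.4] [ 0.004  0.003 -0.002]
```

Call:
{"api": "arm_command", "payload": {"plan": "0.3 0 0.6 0 0 0 0; 0.6 0 1.1 0 0 0 0; 0.6 0 1.1 0 0 0 0; 0.6 0 1.1 0 0 0 0.2; 0.6 0 1.1 0 0 0 1; 0.6 0 1.1 0 0 0 1; 0.6 0 1.1 0 0 0 1; 0 0 -15 0 0 0 1; 0 0 -45 0 0 0 1; 0 0 -85 0 0 0 1"}}

```text
time: 18.0
tool_pos: [0.6225, -0.061, 0.1025]
tool_rot: [2.016, 1.846, -0.544]
contact_force: [-0.1, -0.2, -0.6]
grip_width: 0.085
grasp_force: 0.0
```

```bash
python3 - <<'E'
from h import *
manip.capture("wrist");s=manip.read_state();print(s["tool_pos"],s["contact_force"])
c=manip.capture("top")
for k in teal(c): print(cv2.boundingRect(k),box(c,k,.048))
cv2.imwrite("pics/t2.png",c["image"][100:350,120:520,::-1].repeat(2,0).repeat(2,1))
goto([.62,-.12,.15],-95,45)
E
```

```text
[ 0.62548755 -0.05520378  0.10837797] [1.61572013 4.36839682 4.45373323]
(261, 219, 18, 22) ((571.870849609375, 100.2302474975586), (37.55183792114258, 45.85250473022461), 82.12031555175781)
[-77.1  -0.1  -5.6] [0.009 1.308 0.006]
```

View pics/t2.png

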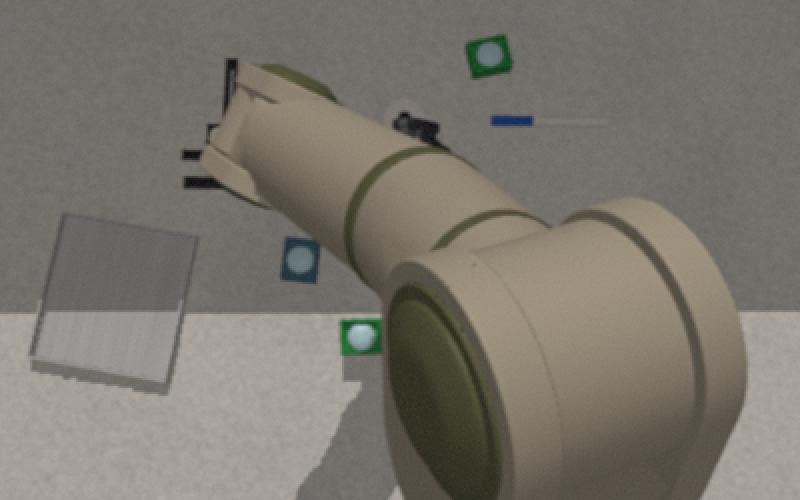

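The arm hides the holder in the top view, and everything else looks undisturbed: the caliper at (225,130) and the marker at (550,121) in the crop. Next I swing to the opposite lateral tilt.

Call:
{"api": "arm_command", "payload": {"plan": "-20 0 -20 0 0.1 0 1; -45 0 -30 0 0.24 0 1; -75 0 -30 0 0.38 0 1; -85 0 -25 0 0.52 0 1; -90 0 -20 0 0.66 0 1; -90 0 -15 0 0.8 0 1; -85 0 -10 0 0.94 0 1; -80 0 -7 0 1.08 0 1; -77 0 -6 0 1.2 0 1; -77 0 -6 0.01 1.308 0.01 1"}}

```text
time: 19.1
tool_pos: [0.6174, -0.1255, 0.1458]
tool_rot: [-1.856, -1.679, -0.762]
contact_force: [0.0, 0.5, -1.0]
grip_width: 0.0856
grasp_force: 0.0
```

```bash
python3 - <<'E'
from h import *
manip.capture("wrist");manip.capture("wrist");s=manip.read_state();print(s["tool_pos"],np.round(s["joint_positions"],2))
goto([.62,-.12,.15],-95,45)
c=manip.capture("scene")
for k in teal(c): print(cv2.boundingRect(k),box(c,k,.048))
c=manip.capture("wrist")
for k in teal(c): print(cv2.boundingRect(k),box(c,k,.048))
cv2.imwrite("pics/w2.png",c["image"][:,:,::-1])
E
```

```text
[ 0.61663229 -0.12772287  0.14214553] [ 1.06  1.1  -1.15  1.77  0.24  0.84 -0.07]
[11.2  2.5  0.1] [ 0.001  0.    -0.018]
(350, 207, 25, 25) ((616.9559936523438, 119.53488159179688), (54.2186279296875, 78.14234161376953), 83.08760070800781)
(261, 186, 20, 27) ((646.8994140625, -96.72836303710938), (113.11323547363281, 44.59244918823242), 33.94673156738281)
(221, 164, 22, 18) ((591.4321899414062, -257.2981262207031), (97.86927032470703, 52.15642166137695), 41.90144348144531)
(612, 106, 28, 41) ((-323.62835693359375, 679.6845092773438), (54.981048583984375, 460.6398010253906), 79.51136779785156)
(468, 92, 80, 43) ((-276.5210266113281, 306.3749084472656), (408.5843200683594, 263.10882568359375), 5.694808483123779)
(292, 284, 59, 50) ((619.171142578125, -118.88922119140625), (32.05051803588867, 39.0595588684082), 84.30281066894531)
(231, 79, 52, 48) ((578.5631103515625, 72.20885467529297), (57.596466064453125, 47.52054214477539), 82.46298217773438)
```

View pics/w2.png

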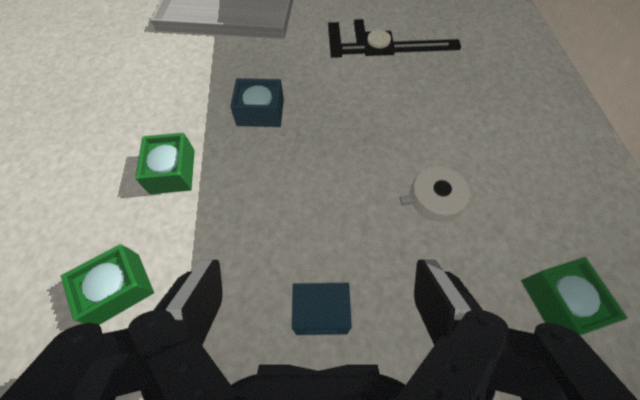

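The wrist view shows the holder standing on its end between the open fingers at (321,308), with the disc side facing away to the right. I'll descend, grip and lift.

Call:
{"api": "arm_command", "payload": {"plan": "-14 1.5 13 0 0 -0.018 1; -28 1.5 27 0 0 -0.018 1; -42 1.5 41 0 0 -0.018 1; -56 1.5 55 0 0 -0.018 1; -70 1.5 69 0 0 -0.018 1; -78 1.5 77 0 0 -0.018 1; -81 1.5 80 0 0 -0.018 1; -81 1.5 80 0 0 -0.018 0.5; -81 1.5 80 0 0 -0.018 0; -81 1.5 80 0 0 -0.018 0"}}

```text
time: 20.3
tool_pos: [0.6187, -0.1257, 0.033]
tool_rot: [-1.845, -1.704, -0.766]
contact_force: [1.5, 0.4, 0.3]
grip_width: 0.0441
grasp_force: 0.0
```

Call:
{"api": "arm_command", "payload": {"plan": "0 0 0 0 0 0 0; 0 0 0 0 0 0 0; 0 0 0 0 0 0 0; 0 0 0 0 0 0 0; 7 0 -7 0 0 0 0; 21 0 -21 0 0 0 0; 42 0 -42 0 0 0 0; 70 0 -70 0 0 0 0; 98 0 -98 0 -0.1 0 0; 126 0 -126 0 -0.24 0 0"}}

```text
time: 21.3
tool_pos: [0.6169, -0.1265, 0.2112]
tool_rot: [-2.008, -1.844, -0.558]
contact_force: [0.6, -0.9, -1.2]
grip_width: 0.0393
grasp_force: 60.3
```

```bash
python3 - <<'E'
from h import *
manip.capture("wrist");s=manip.read_state();print(s["tool_pos"],s["grip_width"],s["grasp_force"],np.round(s["joint_positions"],2))
goto([.60,.10,.25],-80,-10)
goto([.54,.3,.15],-70,-45)
E
```

```text
[ 0.62049583 -0.11955737  0.22463099] 0.03909529899714205 60.51506817340851 [ 0.98  0.86 -1.12  1.77  0.28  0.89 -0.19]
[200.9 -37.   86.8] [ 0.066 -0.696 -0.25 ]
[ 319.6 -114.4  269.9] [-0.037 -1.287 -0.458]
```

Call:
{"api": "arm_command", "payload": {"plan": "20 -4 9 0 -0.07 -0.025 0; 40 -8 17 0.01 -0.14 -0.05 0; 60 -11 26 0.02 -0.21 -0.075 0; 80 -15 35 0.03 -0.28 -0.1 0; 100 -18 43 0.03 -0.35 -0.125 0; 120 -22 52 0.04 -0.42 -0.15 0; 140 -26 61 0.05 -0.49 -0.175 0; 160 -30 70 0.05 -0.56 -0.2 0; 180 -33 78 0.06 -0.63 -0.225 0; 201 -37 87 0.066 -0.696 -0.25 0"}}

```text
time: 22.35
tool_pos: [0.5975, 0.0965, 0.2406]
tool_rot: [1.943, 2.312, -0.168]
contact_force: [0.1, 0.1, -0.8]
grip_width: 0.0394
grasp_force: 60.4
```

```bash
python3 - <<'E'
from h import *
manip.capture("wrist");manip.capture("wrist");s=manip.read_state();print(s["tool_pos"],np.round(s["joint_positions"],2))
goto([.535,.308,.13],-70,-45)
E
```

```text
[0.5966566  0.10260253 0.24115266] [ 0.18  0.59 -0.79  1.86  0.66  1.03 -0.75]
[227.9 -22.7  76.8] [-0.085 -0.628 -0.148]
```

Call:
{"api": "arm_command", "payload": {"plan": "23 -2 6 -0.01 -0.07 -0.015 0; 46 -4 12 -0.02 -0.14 -0.03 0; 69 -7 20 -0.03 -0.21 -0.045 0; 92 -9 28 -0.035 -0.28 -0.06 0; 115 -11 36 -0.04 -0.35 -0.075 0; 138 -14 44 -0.05 -0.42 -0.09 0; 161 -16 52 -0.06 -0.49 -0.105 0; 184 -18 60 -0.07 -0.56 -0.12 0; 207 -21 68 -0.08 -0.6 -0.135 0; 228 -23 77 -0.085 -0.628 -0.148 0"}}

```text
time: 23.45
tool_pos: [0.5367, 0.3024, 0.127]
tool_rot: [1.406, 1.992, -0.587]
contact_force: [0.8, 0.3, -1.4]
grip_width: 0.0392
grasp_force: 60.4
```

```bash
python3 - <<'E'
from h import *
manip.capture("wrist");manip.capture("wrist");s=manip.read_state();print(s["tool_pos"],np.round(s["joint_positions"],2))
goto([.535,.308,.13],-70,-45)
goto([.535,.308,.034],-70,-45)
look("pics/s3.png")
E
```

```text
[0.53527048 0.3043458  0.12528258] [-0.58  0.88 -0.55  1.8   0.96  1.42 -1.33]
[-0.8  0.9 -5.8] [-0.009 -0.002  0.001]
[66.9  1.6 62.2] [-0.009 -0.002  0.001]
[0.53651904 0.30227416 0.12642302] [ 1.40537861  1.99429906 -0.5879268 ] [-0.58  0.87 -0.54  1.8   0.96  1.42 -1.33]
px 466 191 yellow 53
```

View pics/s3.png

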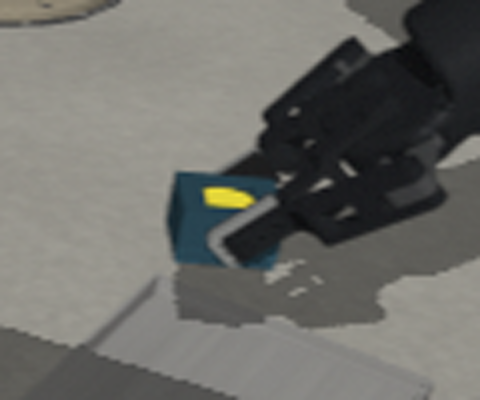

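The holder is held upside down above the tray, with the yellow disc up at (228,197) in the crop. I'll lower it gently.

Call:
{"api": "arm_command", "payload": {"plan": "8 0 7 0 0 0 0; 16 0 14 -0.005 0 0 0; 24 1 21 -0.009 0 0 0; 32 1 28 -0.009 0 0 0; 40 1 36 -0.009 0 0 0; 48 1 44 -0.009 0 0 0; 56 1.5 52 -0.009 0 0 0; 62 1.5 58 -0.009 0 0 0; 65 1.5 61 -0.009 0 0 0; 66 1.5 62 -0.009 0 0 0"}}

```text
time: 24.6
tool_pos: [0.5381, 0.3034, 0.0361]
tool_rot: [1.402, 1.99, -0.579]
contact_force: [-0.3, -0.0, -0.9]
grip_width: 0.039
grasp_force: 60.4
```

```bash
python3 - <<'E'
from h import *
manip.capture("wrist");manip.capture("wrist");s=manip.read_state();print(s["tool_pos"],s["contact_force"],s["moment"])
goto([.535,.308,.030],-70,-45)
E
```

```text
[0.5382843  0.30359913 0.03669759] [-0.93731581 -0.38226754 -0.94679316] [0.86403968 0.27479708 0.0208874 ]
[ 8.4 -1.6  1. ] [-0.001  0.001 -0.005]
```

Call:
{"api": "arm_command", "payload": {"plan": "0.7 0 0.7 0 0 0 0; 1.4 0 1.4 0 0 0 0; 2.1 0 2.1 0 0 0 0; 2.8 0 2.8 0 0 0 0; 3.2 0 3.2 0 0 0 0; 3.5 0 3.5 0 0 0 0; 3.8 0 3.8 0 0 0 0; 4.2 0 4.2 0 0 0 0; 4.2 0 4.2 0 0 0 0; 4.2 0 4.2 0 0 0 0"}}

```text
time: 25.7
tool_pos: [0.5383, 0.3035, 0.0308]
tool_rot: [1.402, 1.99, -0.578]
contact_force: [0.1, -0.0, -1.8]
grip_width: 0.0394
grasp_force: 60.4
```

```bash
python3 - <<'E'
from h import *
manip.capture("wrist");s=manip.read_state();print(s["tool_pos"],s["contact_force"],s["moment"])
E
```

```text
[0.53831115 0.30351778 0.03076621] [-0.2867618   0.29572154 -1.19374374] [ 0.85255639  0.30477624 -0.03321108]
```

Call:
{"api": "arm_command", "payload": {"plan": "0.2 0 0.2 0 0 0 0; 0.4 0 0.4 0 0 0 0; 0.6 0 0.6 0 0 0 0; 0.8 0 0.8 0 0 0 0; 1 0 1 0 0 0 0; 1.2 0 1.2 0 0 0 0; 1.4 0 1.4 0 0 0 0; 1.4 0 1.4 0 0 0 0; 1.4 0 1.4 0 0 0 0; 1.4 0 1.4 0 0 0 0"}}

```text
time: 26.75
tool_pos: [0.5383, 0.3035, 0.0288]
tool_rot: [1.402, 1.99, -0.578]
contact_force: [0.4, 0.6, -0.6]
grip_width: 0.0391
grasp_force: 60.4
```

Call:
{"api": "arm_command", "payload": {"plan": "0.2 0 0.2 0 0 0 0; 0.4 0 0.4 0 0 0 0; 0.6 0 0.6 0 0 0 0; 0.8 0 0.8 0 0 0 0; 1 0 1 0 0 0 0; 1 0 1 0 0 0 0; 1 0 1 0 0 0 0; 1 0 1 0 0 0 0; 1 0 1 0 0 0 0; 1 0 1 0 0 0 0"}}

```text
time: 27.75
tool_pos: [0.5383, 0.3036, 0.028]
tool_rot: [1.402, 1.99, -0.578]
contact_force: [-1.9, 2.0, 5.7]
grip_width: 0.0393
grasp_force: 61.2
```

Contact at about 6 N. Release and back off along the tool axis.

Call:
{"api": "arm_command", "payload": {"plan": "0 0 0 0 0 0 0.3; 0 0 0 0 0 0 0.5; 0 0 0 0 0 0 0.7; 0 0 0 0 0 0 1; 0 0 0 0 0 0 1; 0 0 0 0 0 0 1; 0 0 -8 0 0 0 1; 0 0 -25 0 0 0 1; 0 0 -55 0 0 0 1; -20 0 -100 0 0 0 1"}}

```text
time: 28.75
tool_pos: [0.5173, 0.3577, 0.1114]
tool_rot: [1.4, 1.993, -0.583]
contact_force: [0.5, 0.5, -0.0]
grip_width: 0.0856
grasp_force: 0.0
```

Call:
{"api": "arm_command", "payload": {"plan": "-40 0 -40 0 0 0 1; -80 0 -80 0 0 0 1; -110 0 -110 0 0 0 1; -130 0 -130 0 0 0 1; -130 0 -130 0 0 0 1; -130 0 -130 0 0 0 1; -130 0 -130 0 0 0 1; -130 0 -130 0 0 0 1; -130 0 -130 0 0 0 1; -130 0 -130 0 0 0 1"}}

```text
time: 29.75
tool_pos: [0.5182, 0.3567, 0.2952]
tool_rot: [1.401, 1.991, -0.58]
contact_force: [-0.2, -0.9, -1.0]
grip_width: 0.0852
grasp_force: 0.0
```

```bash
python3 - <<'E'
from h import *
s=manip.read_state();print(s["tool_pos"],s["contact_force"])
c=manip.capture("scene")
im=c["image"][120:320,200:540]; cv2.imwrite("pics/s4.png",cv2.resize(im,None,fx=2.3,fy=2.3,interpolation=cv2.INTER_CUBIC)[:,:,::-1])
for n in("scene","top"):
    c=manip.capture(n); y=cv2.inRange(cv2.cvtColor(c["image"],cv2.COLOR_RGB2HSV),(22,130,90),(33,255,255))
    for k in cv2.findContours(y,0,2)[0]:
        if cv2.contourArea(k)>15: r=cv2.boundingRect(k); print(n,r,ray(c,r[0]+r[2]/2,r[1]+r[3]/2,.031))
E
```

```text
[0.51821937 0.35669427 0.29516878] [-0.17218922 -0.86969478 -0.95912055]
scene (447, 227, 13, 7) [0.54069838 0.29686589 0.031     ]
top (178, 240, 13, 12) [0.5416823 0.2936593 0.031    ]
```

View pics/s4.png

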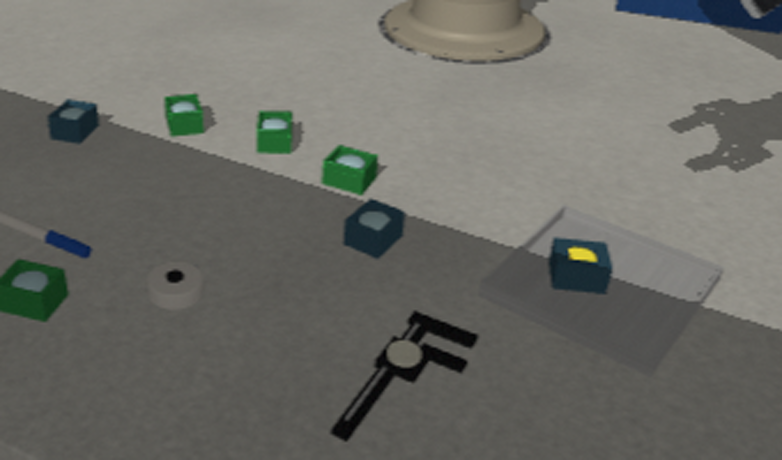

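The picture shows the holder flat in the tray with its yellow disc up at (582,255). The other two holders are on the counter at (374,228) and (73,121), and the marker, tape and caliper are undisturbed. The arm is clear, so I'm handing in.

```bash
python3 -c "
from rig import manip
print(manip.close_job())"
```

```text
the job is handed in; nothing more can be done
None
```

The holder with the yellow recall disc is lying flat and upside down, disc up, about 2 cm from the middle of the tray; the other two holders are on the counter, the marker, tape measure and caliper looked undisturbed in the last picture, and I handed the job in at about 30 s.

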